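# Close a lamp-holder carton, turn its marked end to the pointer and hold it for taping

### The arm

A 6-joint arm with a two-finger parallel gripper is mounted at the origin on the work surface. World frame = base frame: x ahead of the robot, y to its left, z up, the work surface at z = 0. Lengths are in m, angles in rad, forces in N, time in s.
With the tool pointing down it reaches from about 0.275 to 0.75 m from the base axis. Payload 10.2 kg.
Tool frame: the origin (TCP) lies midway between the tips of the shut fingers; the grasp point (between the pads) lies 19 mm behind it (env.hold_point_z is the distance from the TCP to the grasp point, in m); x points along the fingers, z is the direction in which the jaws open and shut, and the axes are right-handed (so a half turn about x gives the same grasp; the last joint's range is limited). The gripper opens to 85 mm and grips with 20 to 120 N. Pads are 22 mm wide; open, the fingers measure 114 mm over their backs; the gripper's body (76 mm by 85 mm) begins 54 mm behind the grasp point. The pads swing forward as they close: fully open they stand 13 mm farther back than shut.
Start: joints at [0.908, 0.313, 1.498, -0, 1.331, -0.223], TCP at [0.224, 0.475, 0.231] pointing down, gripper open.
Joint ranges: [-2.94, 2.94], [-0.97, 2.17], [0.19, 2.56], [-1.23, 4.37], [0.02, 3.11], [-2.88, 2.88]. Speed limits (rad/s): [2.39, 2.39, 3.01, 3.14, 3.14, 3.14].

### API

Orientations are given as a unit quaternion [x, y, z, w].
In Python, from bench import env, kinematics, monitor, eyes, job gives the robot as it stands. The module is installed in compiled form; this text tells all that it offers. Calls block until the motion is done:
- env.reach(position, orientation): joint-space move of the TCP to a pose.
- env.movel(position, velocity=0.15, frame=None, guard=None): straight line of the TCP; frame=None keeps the orientation; velocity is the mean speed in m/s. With guard (N) it stops when the force on the tool has changed by that much, and returns True; else False.
- env.set_joints(angles): joint-space move.
- env.release() and env.close_gripper(effort=None): open the fingers fully, or close them until they stop; effort is the grip in N (None keeps the last).
- env.hold(seconds).
- kinematics.ik(position, orientation): joint angles nearest the present ones, or None.
- monitor.sense(): the state.
- eyes.grab_frame(name): name is "scene" or "top" or "wrist"; returns a dict with "frame" (400x640x3 uint8, red, green, blue), "mtx" (3x3 intrinsics, pixels), "view" (4x4, takes a point from world to camera coordinates). Camera axes: x right, y down, z forward; pixel columns grow to the right and rows downward; lengths in m; the calibration is good to about 2 mm. A picture is of the moment at which its call begins. There is no depth.
A pose or a line that the arm cannot do raises env.MotionError and nothing moves.
- job.hand_in(): hands the job in, once; it reports no verdict.
The state is a dict: "clock": time; "joints": joint angles; "qvel": joint speeds; "joint_efforts": joint torques, N m; "position": TCP position; "ee_rot": TCP orientation; "contact_force": force on the tool from outside, world axes, zero at the start; "ft_torque": the same for the moment, N m; "finger_gap": opening from 0.0 (shut) to 1.0 (fully open).
Only numpy, scipy, OpenCV 4.12 (cv2) and the standard library are available. Lean on these libraries where they do the work, as an engineer would, in place of code of your own. Each camera call takes 0.05 s, during which the arm holds its last target.

### The job

Close the small carton on the packing turntable: first fold the plain flap down flat, then fold the flap with the red stripe down flat over it. Then turn the turntable until the carton's red-marked end squarely faces the yellow pointer, and finish with the closed carton still gripped between its two long sides, holding the turntable still there so that a mate can tape it. Leave the other things on the bench where they are.

Things in the scene. Friction and masses are not known exactly. Their poses are not given: they have to be found in the camera images.
- carton_top (a point): Centre of the closed carton's top, on the turntable's axis, 163 mm above the bench. Brown carton 130 mm long, 64 mm wide, 4 mm walls from 50 to 155 mm above the bench, its short end flaps already folded in. It is fast in low corner angles and turns with the disc as one piece. Axes: x along the carton to its red-marked end, y across it to the long side with the plain flap, z up.
- red_end (a point): Middle of the outer face of the carton's red-marked end (a red patch 50 x 70 mm); a red stripe on the black mat in front of it runs out to the rim. 66 mm from the turntable's axis, 102 mm above the bench. Same axes as carton_top.
- pointer (a point): Tip of the fixed yellow pointer, an upright tab on the turntable's base just outside the disc, 50 mm high, 170 mm from the turntable's axis, on the side away from the robot. Its x axis points from the turntable's axis out through the pointer, z up. The base does not move.
- disc (a joint): Turn of the turntable (disc 273 mm across, its mat 50 mm above the bench), rad: 0 when the red end faces the pointer, positive when the red end is anticlockwise from the pointer seen from above. Starts between 0.5 and 1.4. Free-running bearing (friction 0.06 N m): it stays where it is left but turns at a light push.
- flap_plain (a joint): Fold of the plain flap, rad: 0 folded flat (closed), pi/2 upright, more when it leans outward. The crease is stiff enough (0.014 N m) that the flap stays where it is left. Starts leaning outward.
- flap_taped (a joint): The same for the opposite flap, which carries a red stripe across it near the red end. It closes on top of the plain flap.
- hinge_plain (a point): Middle of the crease of the plain flap, at the outer top edge of the carton's long side on the +y side of carton_top, 157 mm above the bench. Axes as carton_top.
- hinge_taped (a point): Middle of the crease of the striped flap, at the outer top edge of the other long side (-y side), 161 mm above the bench. Axes as carton_top.
- edge_plain (a point): Middle of the free edge of the plain flap; the flap is a rigid panel 128 mm long along its crease, 60 mm from crease to free edge, 4 mm thick.
- edge_taped (a point): Middle of the free edge of the striped flap, same size.
- side_plain: The carton's long side wall under the plain flap's crease (122 x 4 mm, 101 mm high); origin at the middle of its lower edge. Axes as carton_top.
- side_taped: The carton's long side wall under the striped flap's crease, same size; the two walls' outer faces are 64 mm apart, and the carton may be gripped from above across them.
- glass_filter: Bystander: pale blue round glass filter, 100 mm diameter, 5 mm thick, lying on the case lid; origin at the centre of its underside.
- lamp_holder: Bystander: white porcelain lamp holder, 46 mm diameter, 40 mm high, on the case lid; origin at the centre of its underside.
- safety_bracket: Bystander: red aluminium angle bracket, 110 x 40 mm, 60 mm high at one end, on the bench to the right; origin under its middle.
- yoke_bolt: Bystander: steel hanging bolt with nut, 75 mm long, 21 mm high, on the bench to the right; origin under its middle.
- case_lid: White laminate road case lid with aluminium edges lying on the bench to the left, 340 x 360 mm, 34 mm thick, fixed; origin at the centre of its underside. Along its left (+y) part stands a fixed steel spring clip bar gripping two upright gel frames that reach 165 mm above the lid.

How it is judged:
On the way, in this order (a step that is already met when the one before it is completed fails the run):
1. the plain flap is folded flat while the striped flap is still open (value of joint flap_plain below 0.12 rad and value of joint flap_taped above 0.8 rad), for 0.2 s.
2. the striped flap is folded flat over the closed plain flap (value of joint each of flap_plain, flap_taped below 0.12 rad), for 0.2 s.
3. the red end is turned to face the pointer, the carton still closed (all of step 2 and value of joint disc between -0.08 and 0.08 rad), for 0.2 s.
At the end, for the whole second after the job is handed in: Both flaps flat (within 0.12 rad of closed), the red end facing the pointer within 0.08 rad (about 4.5 degrees), the turntable at rest (under 0.05 rad/s) and the fingers gripping the carton across its two long sides (over 2 N on each side) through the last second (all of step 3 and velocity of joint disc between -0.05 and 0.05 rad/s and contact force between the fingers and side_plain above 2 N and contact force between the fingers and side_taped above 2 N); the arm keeps its last pose, push and grip.
It fails at once if the glass filter is moved by more than 20 mm (distance of glass_filter from where it was at the start of the episode above 0.02 m).
It fails at once if the lamp holder is moved by more than 20 mm (distance of lamp_holder from where it was at the start of the episode above 0.02 m).
It fails at once if the safety bracket is moved by more than 20 mm (distance of safety_bracket from where it was at the start of the episode above 0.02 m).
It fails at once if the yoke bolt is moved by more than 20 mm (distance of yoke_bolt from where it was at the start of the episode above 0.02 m).
It also fails if it takes over 48 s, if anything falls off the work surface, if the arm or the gripper's body presses on something with over 40 N, if the wrist force passes 120 N, or if a joint passes its speed limit or range.

## Working session

There is one attempt and no reset: what is moved stays moved. The work goes in short steps, each a Python script; the robot and the scene stay as the last script left them, time stands still between calls to the robot, and variables do not carry over. Pictures are saved under pics/ and viewed, and the job is handed in when it is done.

```bash
mkdir -p pics; ls
python3 - <<'E'
from bench import env, kinematics, monitor, eyes, job
import cv2,numpy as np
np.set_printoptions(precision=4,suppress=True)
for n in ["scene","top","wrist"]:
    f=eyes.grab_frame(n); cv2.imwrite(f"pics/a_{n}.png",f["frame"][:,:,::-1]); print(n,f["mtx"].tolist()); print(np.array(f["view"]))
s=monitor.sense(); print(s); print(env.hold_point_z)
E
```

```text
pics
scene [[412.6725048226616, 0.0, 314.2326489920784], [0.0, 412.6725048226616, 202.48592289325407], [0.0, 0.0, 1.0]]
[[ 0.6617  0.7497 -0.0096 -0.438 ]
 [ 0.5935 -0.5315 -0.6043 -0.2477]
 [-0.4582  0.3942 -0.7967  1.4205]
 [ 0.      0.      0.      1.    ]]
top [[431.3757140945252, 0.0, 315.119828811645], [0.0, 431.3757140945252, 194.97892493813868], [0.0, 0.0, 1.0]]
[[-0.0256 -0.9994  0.025   0.0384]
 [-0.988   0.0214 -0.1529  0.6167]
 [ 0.1523 -0.0286 -0.9879  1.2486]
 [ 0.      0.      0.      1.    ]]
wrist [[351.7407247196839, 0.0, 321.09387750967244], [0.0, 351.7407247196839, 197.77026769119615], [0.0, 0.0, 1.0]]
[[ 0.4254  0.905  -0.0004 -0.5237]
 [ 0.8587 -0.4034  0.3161 -0.0408]
 [ 0.2859 -0.1348 -0.9487  0.3793]
 [ 0.      0.      0.      1.    ]]
{'clock': 0.15, 'joints': array([ 0.9076,  0.3133,  1.4982,  0.    ,  1.331 , -0.2234]), 'qvel': array([-0.0014, -0.0015, -0.0014, -0.0003, -0.0015,  0.0015]), 'joint_efforts': array([  0.0016, -41.2369, -25.9795,  -0.0002,   0.0032,   0.    ]), 'position': array([0.2234, 0.4749, 0.2309]), 'ee_rot': array([-0.379 ,  0.5973,  0.3788,  0.5967]), 'contact_force': array([-0.0242, -0.0408,  0.5788]), 'ft_torque': array([-0.0028, -0.0605,  0.0156]), 'finger_gap': 0.9961221010149732}
0.0187
```

View pics/a_top.png

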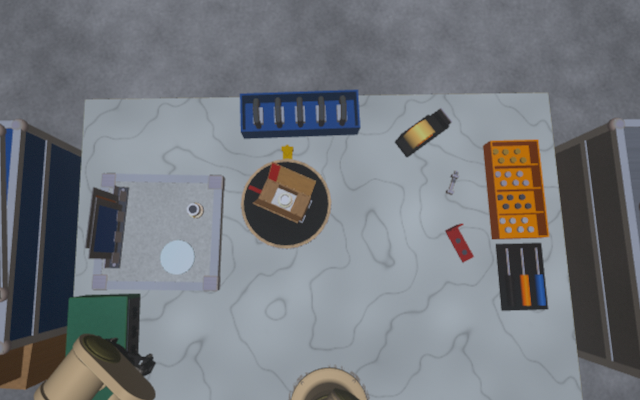

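View pics/a_scene.png

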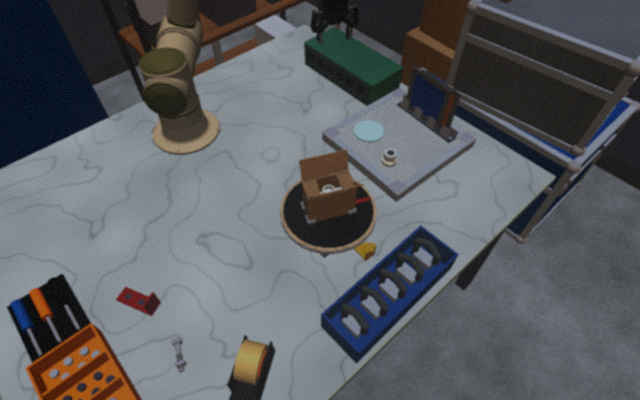

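View pics/a_wrist.png

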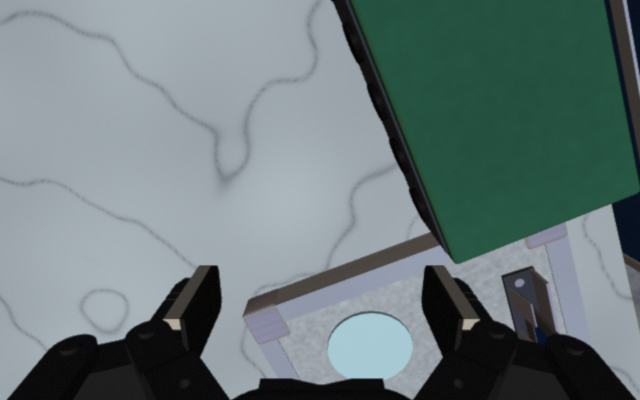

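The top view shows the turntable at about (286,204), pointer at (288,150), and a red patch at about (275,172) with the mat stripe at (254,189). I'll zoom in and measure.

```bash
cat > h.py <<'E'
from bench import env, kinematics, monitor, eyes, job
import cv2,numpy as np
from scipy.spatial.transform import Rotation as R
np.set_printoptions(precision=4,suppress=True)
def ray(f,uv,z):
    K=np.array(f["mtx"]);T=np.array(f["view"]);Rm=T[:3,:3];c=-Rm.T@T[:3,3]
    uv=np.atleast_2d(np.array(uv,float))
    d=np.c_[uv,np.ones(len(uv))]@np.linalg.inv(K).T@Rm
    return c+d*((z-c[2])/d[:,2])[:,None]
def proj(f,P):
    K=np.array(f["mtx"]);T=np.array(f["view"]);P=np.atleast_2d(P)
    q=(P@T[:3,:3].T+T[:3,3])@K.T
    return q[:,:2]/q[:,2:]
def crop(f,name,x0,y0,w,h,s):
    im=f["frame"][y0:y0+h,x0:x0+w,::-1]
    cv2.imwrite(f"pics/{name}.png",cv2.resize(im,None,fx=s,fy=s,interpolation=cv2.INTER_CUBIC))
def redmask(f):
    a=f["frame"].astype(int); return ((a[...,0]>90)&(a[...,1]<60)&(a[...,2]<60)).astype(np.uint8)
E
python3 - <<'E'
from h import *
f=eyes.grab_frame("top"); crop(f,"b_top",230,140,110,110,5)
g=eyes.grab_frame("scene"); crop(g,"b_scene",270,140,120,120,5)
hsv=cv2.cvtColor(f["frame"],cv2.COLOR_RGB2HSV)
for ff,nm,(x0,y0,x1,y1) in ((f,"top",(230,140,340,250)),(g,"scene",(270,140,390,265))):
    a=ff["frame"].astype(int); sub=np.zeros(a.shape[:2],bool); sub[y0:y1,x0:x1]=1
    red=((a[...,0]>90)&(a[...,1]<50)&(a[...,2]<50)&sub).astype(np.uint8)
    yel=((a[...,0]>150)&(a[...,1]>110)&(a[...,2]<80)&sub).astype(np.uint8)
    for n,m in(("red",red),("yel",yel)):
        k,l,st,c=cv2.connectedComponentsWithStats(m)
        for i in range(1,k):
            if st[i,4]>8: print(nm,n,st[i],c[i], ray(ff,c[i],0.05)[0])
    dark=((a.max(2)<45)&sub).astype(np.uint8)
    cs,_=cv2.findContours(dark,cv2.RETR_EXTERNAL,cv2.CHAIN_APPROX_NONE)
    c=max(cs,key=cv2.contourArea); pts=ray(ff,cv2.convexHull(c)[:,0],0.05)[:,:2]
    A=np.c_[pts,np.ones(len(pts))]; s=np.linalg.lstsq(A,(pts**2).sum(1),rcond=None)[0]
    cx=s[:2]/2; print(nm,"disc",cx,np.sqrt(s[2]+cx@cx), np.ptp(pts,axis=0))
E
```

```text
top red [269 164  11  17 111] [273.7928 172.0541] [0.6896 0.1467 0.05  ]
top red [248 185  13   9  56] [254.2857 188.9286] [0.6392 0.2055 0.05  ]
top yel [282 145  11  14 118] [286.9661 151.9576] [0.7511 0.1061 0.05  ]
top disc [0.6979 0.0787] 0.007957938496345395 [0.0093 0.0182]
scene red [356 198  13   5  36] [361.7778 199.7778] [0.6367 0.2025 0.05  ]
scene disc [0.5957 0.1096] 0.12176916605405032 [0.244  0.2289]
```

View pics/b_top.png

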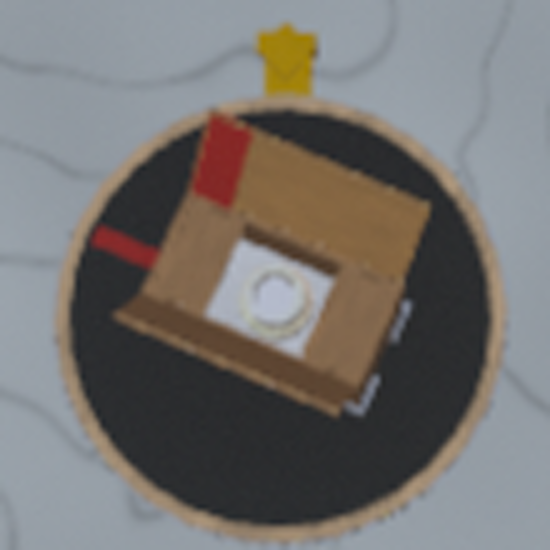

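View pics/b_scene.png

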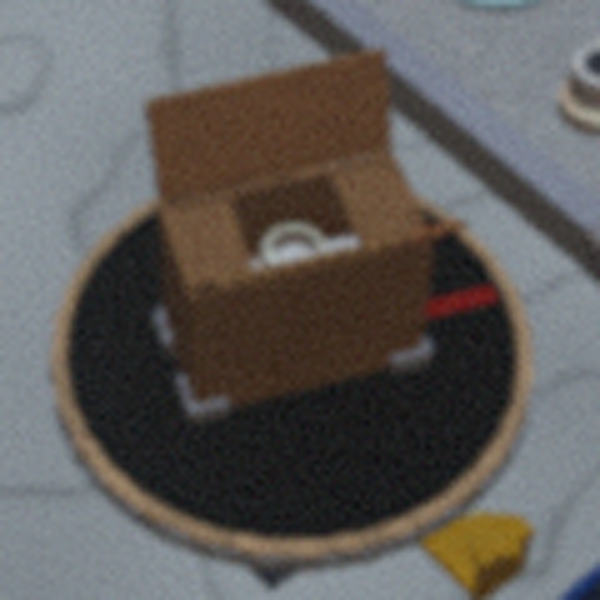

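Clear enough: the plain flap stands on the robot side, nearly upright. The striped flap leans away on the far side, and the red end is to the left. I'll refine the disc centre and angle, with better masks for the mat.

Run:
```python
from h import *
for nm,(x0,y0,x1,y1) in (("top",(232,152,338,252)),("scene",(272,165,385,258))):
    ff=eyes.grab_frame(nm)
    a=ff["frame"].astype(int); sub=np.zeros(a.shape[:2],bool); sub[y0:y1,x0:x1]=1
    # background is bluish-light; disc incl. rim: dark or brown
    b=cv2.GaussianBlur(ff["frame"],(3,3),0).astype(int)
    dark=((b.max(2)<75)&sub).astype(np.uint8)
    cs,_=cv2.findContours(dark,cv2.RETR_EXTERNAL,cv2.CHAIN_APPROX_NONE)
    c=max(cs,key=cv2.contourArea); h=cv2.convexHull(c)[:,0].astype(float); P=ray(ff,h,0.05)[:,:2]
    for it in range(6):
        A=np.c_[P,np.ones(len(P))]; s=np.linalg.lstsq(A,(P**2).sum(1),rcond=None)[0]
        cx=s[:2]/2; r=np.sqrt(s[2]+cx@cx); e=np.linalg.norm(P-cx,axis=1)-r; 
        k=abs(e)<max(0.003,1.5*np.median(abs(e)));P=P[k]
    print(nm,"disc",cx,r,len(P),abs(e).max())
    if nm=="top": ff["c"]=cx
    red=((a[...,0]>90)&(a[...,1]<50)&(a[...,2]<50)&sub).astype(np.uint8)
    # stripe pixels
    box=(slice(183,197),slice(246,263)) if nm=="top" else (slice(196,206),slice(354,372))
    ys,xs=np.nonzero(red[box]); ys+=box[0].start; xs+=box[1].start
    Q=ray(ff,np.c_[xs,ys],0.05)[:,:2]; m=Q.mean(0); d=np.linalg.svd(Q-m)[2][0]; d*=np.sign(d[1])
    print(nm,"stripe",m,"axis ang",np.degrees(np.arctan2(*d[::-1])),"from centre",np.degrees(np.arctan2(*(m-cx)[::-1])))
```

```text
top disc [0.596  0.1123] 0.12333405329749941 40 0.0007089298911066161
top stripe [0.6393 0.2055] axis ang 65.78909331135863 from centre 65.09142973338497
scene disc [0.5954 0.1101] 0.12391397588152035 34 0.0029843105587755575
scene stripe [0.6368 0.2027] axis ang 64.73996165737171 from centre 65.91402740163207
```

```bash
cat >> h.py <<'E'
C=np.array([0.5957,0.1113]); HEAD=np.radians(65.4)
def cart(x,y,z,head=HEAD):
    c,s=np.cos(head),np.sin(head); return np.array([C[0]+c*x-s*y,C[1]+s*x+c*y,z])
def edge(which,th,x=0):
    sg,z=(1,.157) if which=="plain" else (-1,.161)
    return cart(x,sg*(.032-.06*np.cos(th)),z+.06*np.sin(th))
E
python3 - <<'E'
from h import *
t=eyes.grab_frame("top");g=eyes.grab_frame("scene")
ths=np.linspace(0.8,3,221)
for w,f,uv in (("plain",t,(275.5,212.2)),("plain",g,(323.4,155.2)),("taped",t,(294.4,171.6))):
    P=np.array([proj(f,edge(w,a))[0] for a in ths]); e=np.linalg.norm(P-uv,axis=1); i=e.argmin(); print(w,ths[i],e[i])
a=t["frame"].astype(int)
ys,xs=np.nonzero((a[...,0]>140)&(a[...,1]>110)&(a[...,2]<80)); k=(xs>275)&(xs<300)&(ys>138)&(ys<165)
pts=np.c_[xs,ys][k]
print(pts.min(0),pts.max(0)); print(C, "tip z.05",ray(t,[pts[:,0].mean(),pts[:,1].mean()],.05))
for n in (0,.025,.05): 
  for hd in np.radians([-4,-2,0,2]): print(n,np.degrees(hd),proj(t,[C[0]+.17*np.cos(hd),C[1]+.17*np.sin(hd),n]),proj(g,[C[0]+.17*np.cos(hd),C[1]+.17*np.sin(hd),n]))
crop(t,"c_ptr",265,130,60,45,10); crop(g,"c_ptr2",335,225,60,45,10)
E
```

```text
plain 1.9000000000000001 0.1124224650581953
plain 1.86 0.044380261226563335
taped 2.2 0.6922001434474363
[282 145] [292 158]
[0.5957 0.1113] tip z.05 [[0.7512 0.1062 0.05  ]]
0 -4.0 [[289.6263 151.5174]] [[367.4161 259.659 ]]
0 -2.0 [[287.7462 151.4566]] [[369.0373 258.445 ]]
0 0.0 [[285.8644 151.4596]] [[370.5984 257.1839]]
0 2.0 [[283.9832 151.5263]] [[372.0974 255.878 ]]
0.025 -4.0 [[289.3569 149.4818]] [[368.2981 254.9799]]
0.025 -2.0 [[287.442  149.4197]] [[369.9471 253.7531]]
0.025 0.0 [[285.5255 149.4225]] [[371.5347 252.4789]]
0.025 2.0 [[283.6094 149.4902]] [[373.059  251.1595]]
0.05 -4.0 [[289.0773 147.3696]] [[369.213  250.1265]]
0.05 -2.0 [[287.1264 147.3061]] [[370.8907 248.8868]]
0.05 0.0 [[285.1738 147.3087]] [[372.5058 247.5993]]
0.05 2.0 [[283.2216 147.3774]] [[374.0561 246.2664]]
```

View pics/c_ptr.png

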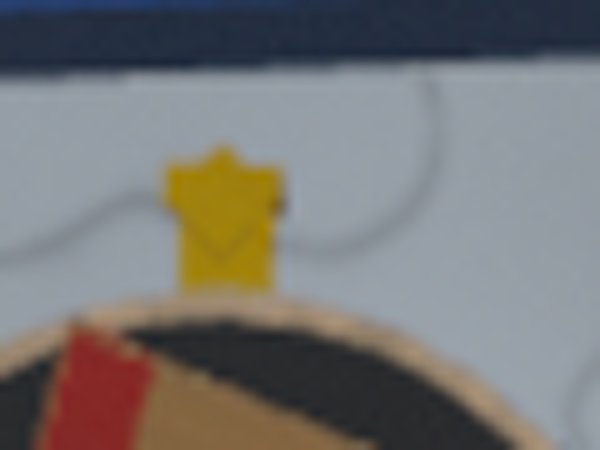

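View pics/c_ptr2.png

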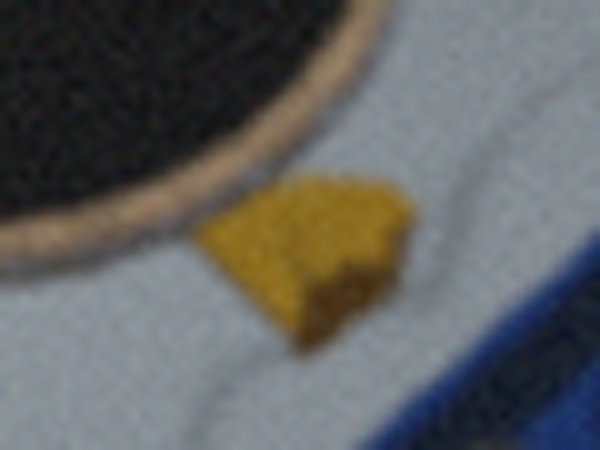

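Flaps: plain ≈1.88 rad, with both views agreeing, and striped ≈2.2 rad. Pointer heading ≈ -2.1°, so disc ≈ 1.18 rad. Next I'll check IK for both wrist choices.

```bash
cat >> h.py <<'E'
def quat(head,sgn=1):
    # tool x down, tool z = sgn*carton y
    x=np.array([0,0,-1.]); z=sgn*np.array([-np.sin(head),np.cos(head),0]); y=np.cross(z,x)
    return R.from_matrix(np.c_[x,y,z]).as_quat()
PH=np.radians(-2.1)
E
python3 - <<'E'
from h import *
print(monitor.sense()["clock"])
for s in (1,-1):
    for P,h in ((cart(0,.1,.25),HEAD),(cart(0,.007,.158),HEAD),(cart(0,-.11,.25),HEAD),(cart(0,-.11,.19),HEAD),(cart(0,0,.11),HEAD),(cart(0,0,.11),(HEAD+PH)/2),(cart(0,0,.11),PH)):
        print(s,P,kinematics.ik(P,quat(h,s)))
E
```

```text
0.45
1 [0.5048 0.1529 0.25  ] [ 0.0718  0.3051  1.459  -0.      1.3775 -2.6404]
1 [0.5893 0.1142 0.158 ] [-0.0035  0.5385  1.3598 -0.      1.2433 -2.7158]
1 [0.6957 0.0655 0.25  ] [-0.0733  0.7231  0.8127  0.      1.6058 -2.7856]
1 [0.6957 0.0655 0.19  ] [-0.0733  0.7447  0.9266  0.      1.4702 -2.7856]
1 [0.5957 0.1113 0.11  ] [-0.0084  0.6004  1.3917 -0.      1.1495 -2.7206]
1 [0.5957 0.1113 0.11  ] [-0.0084  0.6004  1.3917 -0.      1.1495 -2.1316]
1 [0.5957 0.1113 0.11  ] [-0.0084  0.6004  1.3917 -0.      1.1495 -1.5425]
-1 [0.5048 0.1529 0.25  ] [ 0.0718  0.3051  1.459  -0.      1.3775  0.5012]
-1 [0.5893 0.1142 0.158 ] [-0.0035  0.5385  1.3598 -0.      1.2433  0.4258]
-1 [0.6957 0.0655 0.25  ] [-0.0733  0.7231  0.8127 -0.      1.6058  0.356 ]
-1 [0.6957 0.0655 0.19  ] [-0.0733  0.7447  0.9266 -0.      1.4702  0.356 ]
-1 [0.5957 0.1113 0.11  ] [-0.0084  0.6004  1.3917 -0.      1.1495  0.421 ]
-1 [0.5957 0.1113 0.11  ] [-0.0084  0.6004  1.3917 -0.      1.1495  1.01  ]
-1 [0.5957 0.1113 0.11  ] [-0.0084  0.6004  1.3917 -0.      1.1495  1.599 ]
```

Run:
```python
from h import *
q=quat(HEAD,-1)
env.close_gripper(30)
env.reach(cart(0,.105,.26),q)
env.movel(cart(0,.105,.19),velocity=.15)
off=.015;d=.040
for th in np.radians([110,90,75,60,45,30]):
    p=cart(0,.032-d*np.cos(th)+off,.159+d*np.sin(th))
    r=env.movel(p,velocity=.08,guard=15); 
    if r: print("guard",np.degrees(th)); break
s=monitor.sense(); print(s["clock"],s["position"],s["contact_force"],s["finger_gap"])
f=eyes.grab_frame("top"); crop(f,"d_top",230,140,110,110,5)
g=eyes.grab_frame("scene"); crop(g,"d_scene",270,120,120,120,5)
```

```text
5.5667 [0.5844 0.1163 0.1784] [ 0.5694 -0.2113  0.4594] -0.0017609642418138691
```

View pics/d_top.png

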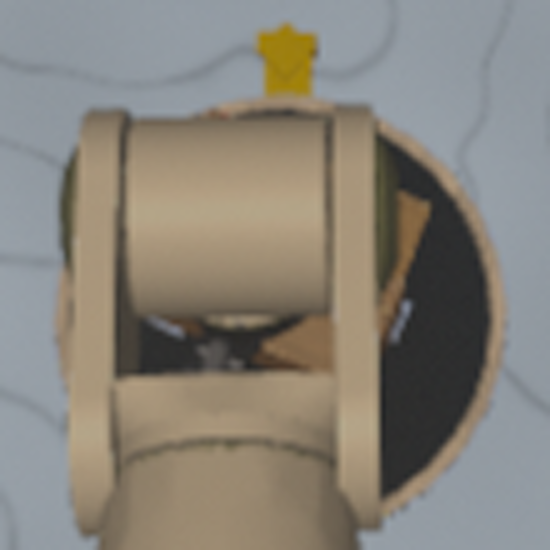

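View pics/d_scene.png

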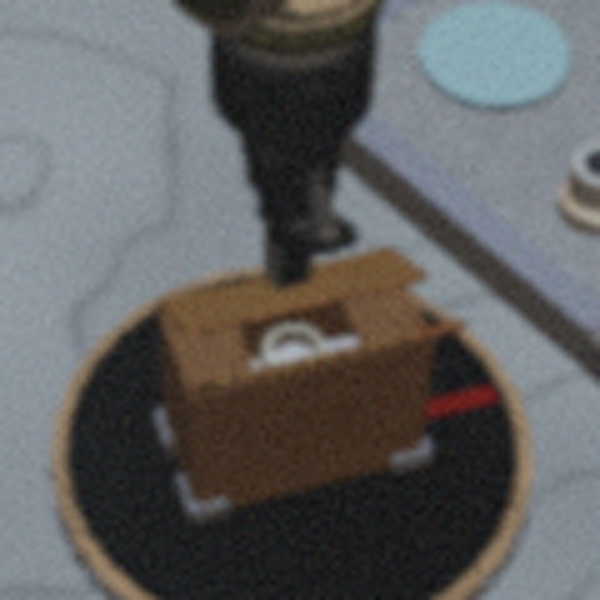

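The scene view shows the plain flap folded inward to about 35°, with the carton not turned. I'll continue to flat and press.

Run:
```python
from h import *
off=.013;d=.042
for th in np.radians([15,5]):
    r=env.movel(cart(0,.032-d*np.cos(th)+off,.159+d*np.sin(th)),velocity=.08,guard=20)
r=env.movel(cart(0,.003,.1575),velocity=.03,guard=8)
s=monitor.sense(); print(r,s["position"],s["contact_force"])
env.hold(.4)
p=s["position"]
env.movel([p[0],p[1],.25],velocity=.2)
env.movel(cart(0,-.12,.26),velocity=.2)
s=monitor.sense(); print(s["clock"],s["position"])
f=eyes.grab_frame("top"); crop(f,"e_top",230,140,110,110,5)
g=eyes.grab_frame("scene"); crop(g,"e_scene",270,120,120,120,5)
w=eyes.grab_frame("wrist"); cv2.imwrite("pics/e_wrist.png",w["frame"][:,:,::-1])
```

```text
True [0.5934 0.1126 0.1589] [-1.4694  0.6071  6.0302]
8.2333 [0.7043 0.0617 0.2589]
```

View pics/e_top.png

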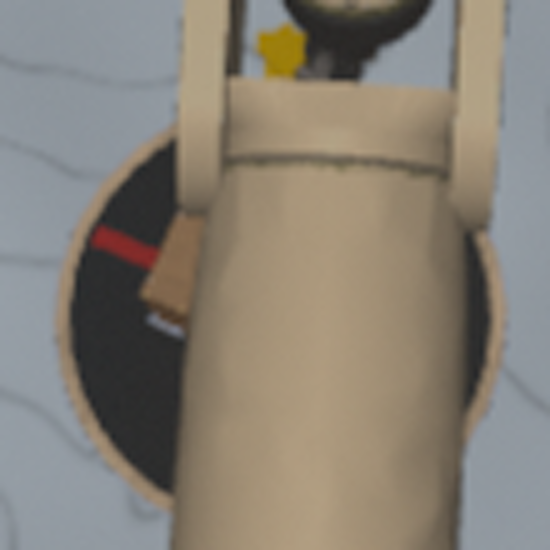

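View pics/e_scene.png

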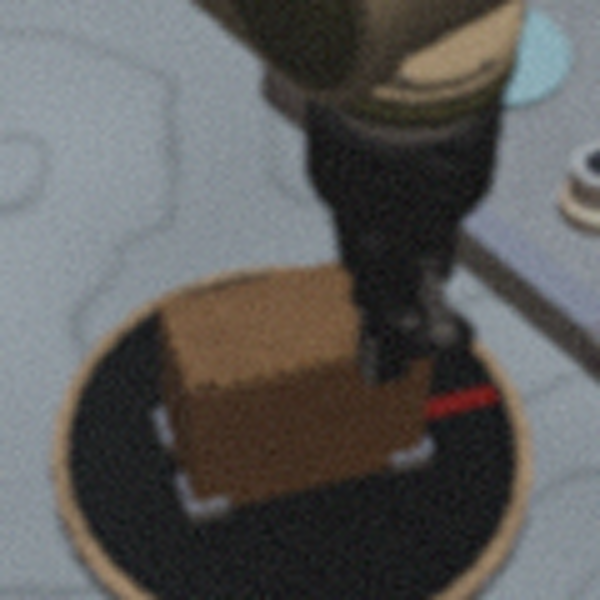

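View pics/e_wrist.png

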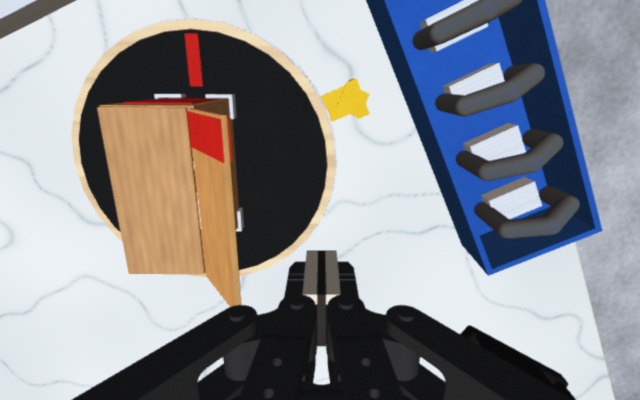

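The plain flap is flat, the striped flap is still open, and the mat stripe hasn't moved from its old pixels. The wrist view shows the fingers clear of the striped flap, so I'll fold that one now.

Run:
```python
from h import *
env.movel(cart(0,-.115,.19),velocity=.15)
off=.014;d=.040
for th in np.radians([125,108,90,75,60,45,30,15,5]):
    r=env.movel(cart(0,-(.032-d*np.cos(th)+off),.163+d*np.sin(th)),velocity=.08,guard=20)
    if r: print("guard",np.degrees(th)); break
r=env.movel(cart(0,-.003,.1615),velocity=.03,guard=8)
s=monitor.sense(); print(r,s["position"],s["contact_force"])
env.hold(.4)
p=s["position"]
env.movel([p[0],p[1],.26],velocity=.2)
s=monitor.sense(); print(s["clock"],s["position"])
f=eyes.grab_frame("top"); crop(f,"f_top",230,140,110,110,5)
g=eyes.grab_frame("scene"); crop(g,"f_scene",270,120,120,120,5)
w=eyes.grab_frame("wrist"); cv2.imwrite("pics/f_wrist.png",w["frame"][:,:,::-1])
```

```text
True [0.5996 0.1097 0.163 ] [ 0.4686 -0.5757  4.8001]
13.3 [0.5991 0.1097 0.2585]
```

View pics/f_scene.png

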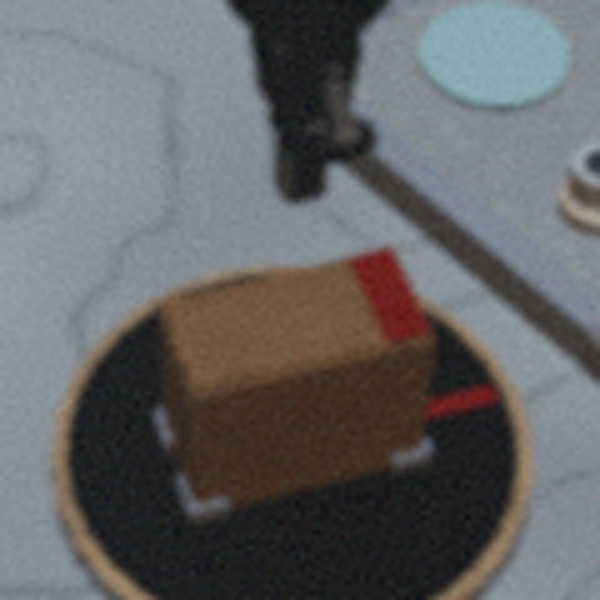

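View pics/f_wrist.png

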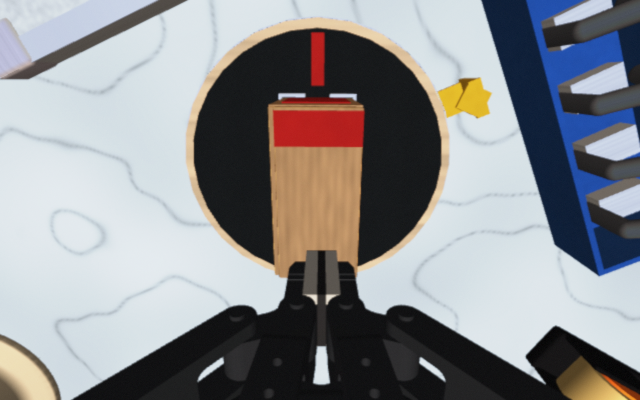

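View pics/f_top.png

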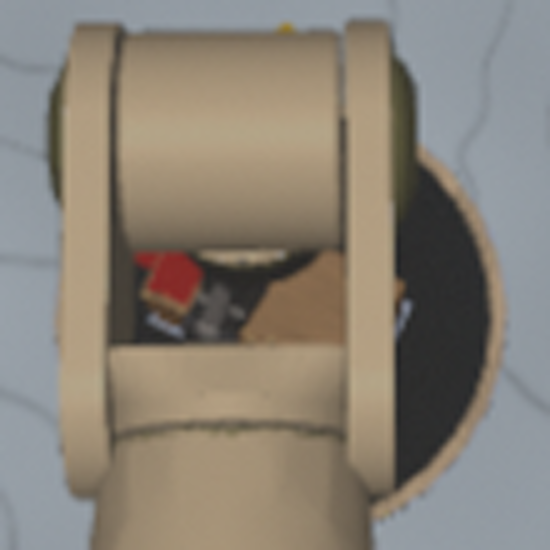

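Both flaps are flat, shown by the red flap stripe lying on top in both the scene and wrist views. I'll measure centre, heading and pointer in the wrist view before gripping.

```bash
cat > meas.py <<'E'
from h import *
def meas(w):
    a=cv2.GaussianBlur(w["frame"],(3,3),0).astype(int)
    red=((a[...,0]>130)&(a[...,1]<70)&(a[...,2]<70)).astype(np.uint8)
    k,l,st,c=cv2.connectedComponentsWithStats(red); out=[]
    for i in range(1,k):
        if st[i,4]>150: print("red",st[i],c[i]); out.append((l==i))
    dark=((a.max(2)<60)).astype(np.uint8); 
    yel=((a[...,0]>150)&(a[...,1]>110)&(a[...,2]<80)).astype(np.uint8)
    k,l,st,c=cv2.connectedComponentsWithStats(yel)
    for i in range(1,k):
        if st[i,4]>150: print("yel",st[i],c[i],ray(w,c[i],.05),ray(w,c[i],.025))
    return out
E
python3 - <<'E'
from meas import *
w=eyes.grab_frame("wrist"); reg=meas(w)
for m in reg:
    ys,xs=np.nonzero(m)
    for z in (.05,.163):
        Q=ray(w,np.c_[xs,ys],z)[:,:2]; c=Q.mean(0); rr=cv2.minAreaRect((Q*1000).astype(np.float32)); d=np.linalg.svd(Q-c,full_matrices=False)[2][0]
        print(z,c,rr[1],rr[2],np.degrees(np.arctan2(d[1],d[0])),"cart y of centre",-(c-C)@[np.sin(HEAD),-np.cos(HEAD)])
# disc outer rim (brown) fit: mat boundary
a=cv2.GaussianBlur(w["frame"],(3,3),0).astype(int)
dark=((a.max(2)<60)).astype(np.uint8); dark[245:]=0
cs,_=cv2.findContours(dark,cv2.RETR_EXTERNAL,cv2.CHAIN_APPROX_NONE)
cs=[c for c in cs if 180<c[:,0,0].mean()<450]
h=cv2.convexHull(np.concatenate(cs))[:,0].astype(float);h=h[h[:,1]<238];P=ray(w,h,.05)[:,:2]
for it in range(6):
    A=np.c_[P,np.ones(len(P))]; s=np.linalg.lstsq(A,(P**2).sum(1),rcond=None)[0]
    cx=s[:2]/2; r=np.sqrt(s[2]+cx@cx); e=np.linalg.norm(P-cx,axis=1)-r;P=P[abs(e)<max(.002,1.5*np.median(abs(e)))]
print("disc",cx,r,len(P),abs(e).max())
E
```

```text
red [311  33  13  52 663] [317.0633  58.1569]
red [282 101  68   3 153] [312.7778 102.3333]
red [ 273  111   91   36 3171] [318.3482 128.1927]
yel [ 439   79   51   38 1303] [465.1942  98.5679] [[0.7509 0.1104 0.05  ]] [[0.7594 0.1053 0.025 ]]
yel [573 375  62  25 302] [596.702  388.8477] [[ 0.7971 -0.3041  0.05  ]] [[ 0.8089 -0.3389  0.025 ]]
0.05 [0.6369 0.202 ] (44.02790832519531, 11.271803855895996) 65.51031494140625 -114.49961177669893 cart y of centre 0.0002892568031216993
0.163 [0.6355 0.1958] (29.80912971496582, 7.631574630737305) 65.51024627685547 -114.49961177669894 cart y of centre -0.001039149568984157
0.05 [0.6167 0.168 ] (1.8582626581192017, 64.46747589111328) 65.4156265258789 -25.08074541653087 cart y of centre 0.0045437685578251785
0.163 [0.6218 0.1727] (1.2581506967544556, 43.64775085449219) 65.4154052734375 -25.08074541653085 cart y of centre 0.001841370138252225
0.05 [0.6112 0.1434] (34.07627487182617, 87.7967300415039) 65.41706848144531 -24.97850335295126 cart y of centre -0.0007569984381934705
0.163 [0.6181 0.156 ] (23.071378707885742, 59.442813873291016) 65.41706848144531 -24.978503352951257 cart y of centre -0.0017475173007397377
disc [0.5951 0.1119] 0.12410072644530157 51 0.00034445956588412263
```

Heading 65.4° and centre (0.595, 0.112) are confirmed. The pointer sits at about -1.8°. Now I'll grip.

Run:
```python
from h import *
C2=np.array([.5954,.1115])
env.release()
q=quat(HEAD,-1)
p=np.r_[C2,0]
off=-.0007*np.array([-np.sin(HEAD),np.cos(HEAD)])*-1*-1
env.movel(np.r_[C2+off,.20],velocity=.15,frame=q)
r=env.movel(np.r_[C2+off,.110],velocity=.08,guard=8)
s=monitor.sense(); print(r,s["position"],s["contact_force"])
if not r:
    env.close_gripper(30)
    s=monitor.sense(); print(s["clock"],s["position"],s["contact_force"],s["ft_torque"],s["finger_gap"],s["joints"])
g=eyes.grab_frame("scene"); crop(g,"g_scene",270,120,120,120,5)
w=eyes.grab_frame("wrist"); cv2.imwrite("pics/g_wrist.png",w["frame"][:,:,::-1])
```

```text
False [0.5963 0.1112 0.1106] [-0.6695 -1.2597  0.3526]
16.4417 [0.5949 0.1118 0.1106] [-7.3752  2.0356  6.3172] [ 0.3391  1.268  -0.0476] 0.7487789321282469 [-0.0079  0.5996  1.3913  0.0008  1.1532  0.4209]
```

View pics/g_scene.png

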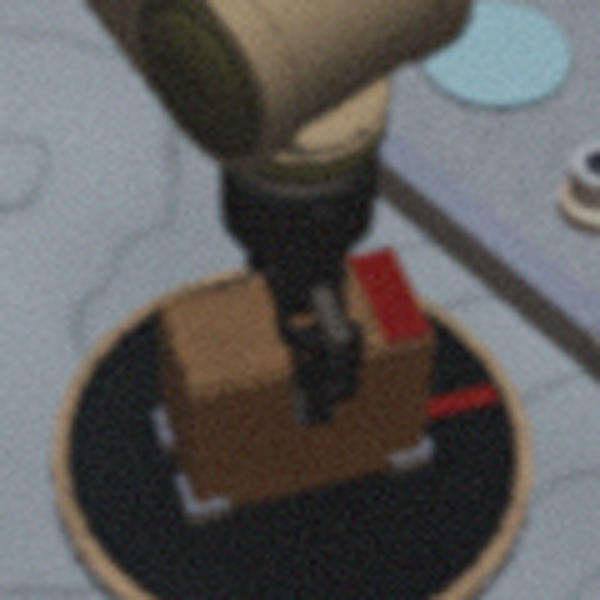

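View pics/g_wrist.png

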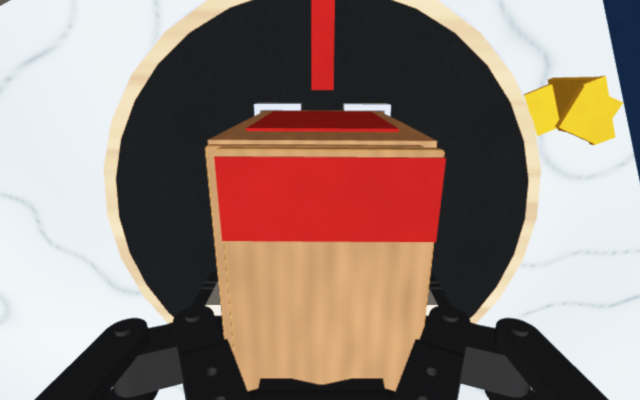

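The carton is gripped (gap 63.6 mm) with the top still flat. Now I'll turn it, mostly with joint 6, in steps.

Run:
```python
from h import *
C2=np.array([.5951,.1116,.1106]); T=np.radians(-1.8)
for h in np.linspace(HEAD,T,7)[1:]:
    env.set_joints(kinematics.ik(C2,quat(h,-1)))
    s=monitor.sense(); print(s["clock"],s["contact_force"],s["ft_torque"][2],s["finger_gap"])
env.hold(.3)
s=monitor.sense(); print(s["clock"],s["position"],s["contact_force"],s["joints"])
f=eyes.grab_frame("top"); crop(f,"h_top",230,140,110,110,5)
g=eyes.grab_frame("scene"); crop(g,"h_scene",270,140,120,120,5)
w=eyes.grab_frame("wrist"); cv2.imwrite("pics/h_wrist.png",w["frame"][:,:,::-1])
```

```text
16.85 [ 0.6131  0.6103 -0.0216] -0.06459397210727919 0.7446065514105782
17.1583 [-0.9214  2.2384  1.3796] -0.07487601322801286 0.7441591134394394
17.4667 [-3.5681  3.268   2.9758] -0.10887230516627577 0.7430398576476601
17.775 [-4.8971  2.5269  1.698 ] -0.01785039071893449 0.7439182207323403
18.0833 [-5.6132  3.4265  2.1966] -0.07473941662547864 0.743158743967602
18.3917 [-5.7336  5.0429  1.5603] -0.03509530497633308 0.7428169440274057
18.6917 [0.5947 0.1123 0.1106] [-6.1189  3.6084  1.0047] [-0.0072  0.5983  1.3936  0.0014  1.1505  1.5881]
```

View pics/h_top.png

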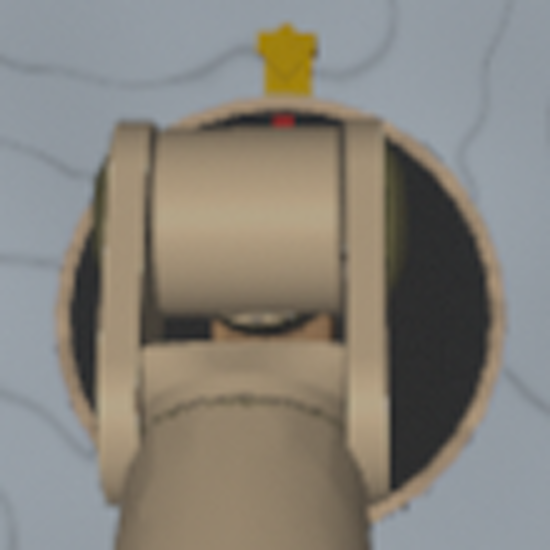

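View pics/h_wrist.png

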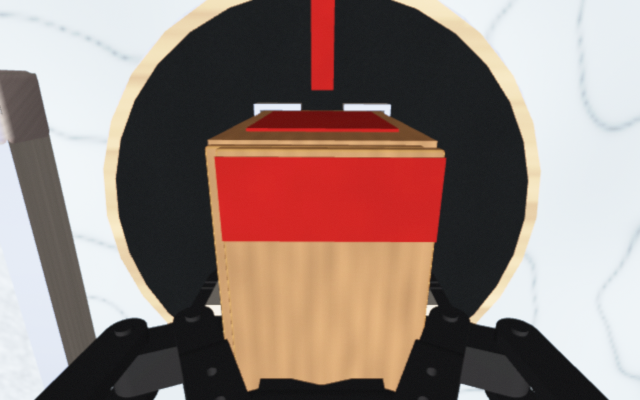

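View pics/h_scene.png

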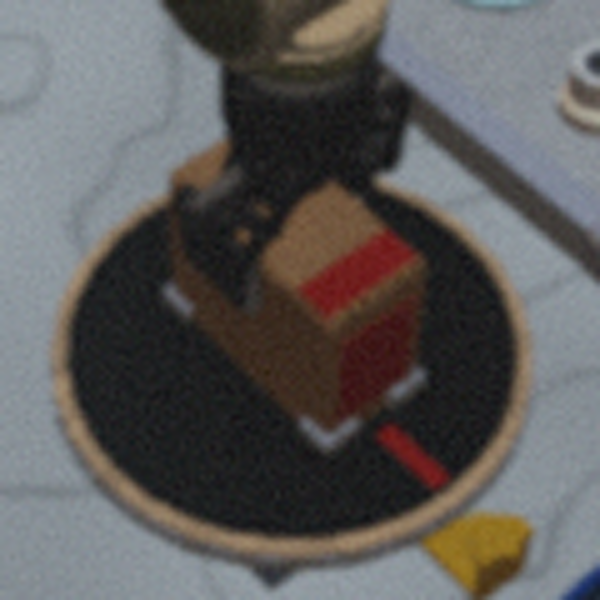

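Stripe and pointer nearly line up: in the top crop the stripe is at x≈284 and the pointer at 288. I'll measure the remaining angle.

Run:
```python
from h import *
t=eyes.grab_frame("top");g=eyes.grab_frame("scene")
cx=np.array([.5957,.1119])
def red(f,x0,y0,x1,y1):
    a=f["frame"].astype(float)[y0:y1,x0:x1]; w=np.clip(a[...,0]-np.maximum(a[...,1],a[...,2])-40,0,None)
    ys,xs=np.nonzero(w>0); return np.c_[xs+x0,ys+y0],w[w>0]
for nm,f,b in (("top",t,(280,158,295,168)),("scene",g,(343,224,362,240))):
    p,w=red(f,*b); Q=ray(f,p,.05)[:,:2]; m=np.average(Q,axis=0,weights=w); d=np.linalg.svd((Q-m)*np.sqrt(w)[:,None],full_matrices=False)[2][0]
    print(nm,len(w),m,"axis",np.degrees(np.arctan(d[1]/d[0])),"from centre",np.degrees(np.arctan2(*(m-cx)[::-1])))
a=t["frame"].astype(int)
m=(a[...,0]-a[...,2]>70)&(a[...,1]-a[...,2]>50); ys,xs=np.nonzero(m); k=(xs>275)&(xs<300)&(ys>140)&(ys<165)
xs,ys=xs[k],ys[k]
for y in np.unique(ys): 
    c=xs[ys==y]; 
    P=ray(t,[c.mean(),y],.05)[0]; P2=ray(t,[c.mean(),y],.02)[0]
    print(y,c.min(),c.max(),P[:2],np.degrees(np.arctan2(P[1]-cx[1],P[0]-cx[0])).round(2),np.degrees(np.arctan2(P2[1]-cx[1],P2[0]-cx[0])).round(2))
```

```text
top 12 [0.7145 0.1086] axis 89.45394805500027 from centre -1.6004999742976413
scene 69 [0.694  0.1084] axis -0.8772750527498309 from centre -2.0357306150834087
145 286 287 [0.7729 0.1072] -1.53 -1.13
146 285 288 [0.7697 0.1072] -1.54 -1.13
147 282 292 [0.7666 0.1057] -2.07 -1.63
148 282 292 [0.7634 0.1058] -2.09 -1.65
149 282 292 [0.7603 0.1058] -2.11 -1.66
150 282 292 [0.7572 0.1059] -2.13 -1.68
151 283 291 [0.754  0.1059] -2.16 -1.69
152 283 291 [0.7509 0.106 ] -2.18 -1.71
153 283 291 [0.7478 0.106 ] -2.21 -1.72
154 283 291 [0.7447 0.1061] -2.24 -1.74
155 283 291 [0.7416 0.1061] -2.27 -1.76
156 283 291 [0.7385 0.1062] -2.3 -1.78
157 283 291 [0.7353 0.1062] -2.33 -1.8
158 283 291 [0.7322 0.1063] -2.36 -1.82
```

The stripe is at -1.6° to -2.0° and the pointer at about -1.5° to -2.2°, well inside ±4.5°. I'll check that everything is still and that the bystanders haven't moved, then hand in.

Run:
```python
from h import *
s=monitor.sense(); print(s["clock"],abs(s["qvel"]).max(),s["contact_force"],s["finger_gap"])
t=eyes.grab_frame("top")["frame"]; a=cv2.imread("pics/a_top.png")[:,:,::-1]
for n,(x0,y0,x1,y1) in dict(filter=(155,235,200,280),lamp=(182,198,208,222),bracket=(440,218,478,265),bolt=(440,165,465,200)).items():
    print(n,np.abs(t[y0:y1,x0:x1].astype(int)-a[y0:y1,x0:x1]).mean().round(1))
job.hand_in(); print(monitor.sense()["clock"])
```

```text
18.9417 0.0010296068042329916 [-5.7223  5.0627  1.4968] 0.7423673055560231
filter 1.6
lamp 1.4
bracket 1.4
bolt 1.4
the job is handed in; nothing more can be done
the job is handed in; nothing more can be done
```

The carton is closed, turned to the pointer and still gripped across its two long sides. I handed it in at about 19 s of the 48 s allowed; the hand-in gives no verdict.

- **Folding:** I folded the plain flap first, then the striped flap over it, pushing each with the closed fingers and pressing it flat. The finger tips stopped at 159 mm and 163 mm, which match the flat heights, and the camera views taken after each press showed it lying flat.
- **Turning:** I gripped the carton at 30 N and turned it about 67°. The mat stripe now reads between -1.6° and -2.0°, and the pointer between about -1.5° and -2.2°, so the error is under about 1° against the 4.5° allowed. A line fit along the short stripe gave -0.9° in the scene view. In the top view only 12 stripe pixels were visible, so the fit there meant nothing.
- **Grip:** The jaws are closed on 63 mm, close to the carton's 64 mm width. The arm is at rest, and about 5–8 N of sideways force remains on the tool. The force on each side wall could not be measured separately.
- **Bystanders:** The glass filter, lamp holder, bracket and bolt look unchanged from the first top view.

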